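# Nip a card pack in the bench press: coarse knob, then fine knob

### The job

A pack of cards lies in the small bench press. Turn the big black outer knob clockwise to wind the pressing board down until it just bears on the pack, with the dial needle inside the blue touch band; then, with the small silver inner knob alone, bring the pressure up until the needle rests in the green band, and let go. Do not crush the pack: never let the needle reach the red, never go beyond a light touch with the big knob, and leave the packs and the things around where they are.

Things in the scene. Friction and masses are not known exactly. Their poses are not given: they have to be found in the camera images.
- press: Fixed bench press: grey base 170 (x) x 250 (y) x 12 mm; aluminium bed 130 x 170 mm that carries the pack, top 18 mm above the table; two steel posts at own y = +-100 mm; grey bridge 60 x 236 mm, top 127 mm above the table. Under it a dark crosshead with pressing board and dial rides on the posts. Origin: centre of the underside, below the knobs' common vertical axis; z up; yaw within 0.2 rad.
- coarse_grip (a point): On the vertical knob axis at half height of the big outer knob: black ribbed cylinder, 52 mm diameter, 20 mm high, white mark on top. This point is 18 mm above the bridge top; the knob's underside is 8 mm above the bridge (a 40 mm wide collar fills the gap).
- fine_grip (a point): On the same axis at half height of the small inner knob: silver ribbed cylinder, 26 mm diameter, 28 mm high, red mark on top. It rises from the outer knob's top face: this point is 14.5 mm above that face, 24.5 mm above coarse_grip, 14 mm below the inner knob's top. Nothing near the press stands higher.
- coarse_knob (a joint): Outer knob, rad, 0 to 4.6, grows clockwise seen from above; 1 rad lowers crosshead and pressing board by 10 mm (the knob keeps its height). Stiff: 0.22 N m of friction, it stays where it is left. Starts at 0.1 to 0.9; the board meets the pack between 1.5 and 2.9 rad, sooner on the 31 mm pack than on the 23 mm one.
- fine_knob (a joint): Inner knob, rad, 0 to 6, grows clockwise seen from above; 1 rad lifts the bed with the pack by 1.5 mm, which, once the pack bears on the board, turns the needle by 0.75 rad. 0.07 N m of friction; stays where it is left. Starts at 0.2 to 0.5. The knobs do not drag each other.
- needle (a joint): Dial needle, rad, clockwise on its face from the black rest mark: 0 = no pressure, 1 rad = 6 N of board on pack (sprung, 3 N per mm: in contact 1 rad of outer knob turns it 5 rad). Blue touch band 0.10 to 0.75, green 1.50 to 2.17, red from 2.70. White face, 68 mm across, dark case, 162 mm to the press's -y side of the knob axis, 70 to 105 mm above the table, tilted to the robot.
- kraft_top (a point): Centre of the top face of the white-topped pack with kraft-brown bottom and slate band, 99 x 129 x 31 mm; loose. It lies either in the press on its bed (top then about 49.5 mm above the table) or on the wooden board beside it.
- env_top (a point): Centre of the top face of the white envelope pack with a beige band, 101 x 140 x 23 mm; loose. It lies in the other of the two places (top about 41.5 mm above the table).
- stamp: Rubber stamp with dark turned handle and wooden foot, 40 x 40 x 74 mm, loose bystander; origin at its underside's centre.
- tin: White round ink tin, 62 mm across, 20 mm high, loose bystander; origin at its underside's centre.
- candle: Pink and white candle tin, 66 mm across, 30 mm high, loose bystander; origin at its underside's centre.
- platen: Dark steel plate, 60 x 130 x 4 mm, sprung under the crosshead, with the wooden pressing board (90 x 150 x 9 mm) below it on stems; origin on the knob axis, 10 mm below the plate's underside; 69 mm above the table at coarse 0 and no pressure. The board's underside lies anywhere from 1 mm above to 4 mm below this origin: the stems are set differently each time, stiff and not to be moved.

How it is judged (in metres and radians):
On the way:
1. wound down with the outer knob, the board bears lightly on the pack: needle in the blue touch band, inner knob still about where it started (value of joint needle between 0.1 and 0.75 rad and value of joint fine_knob below 0.7 rad and velocity of joint coarse_knob below 0.1 rad/s), for 0.2 s.
At the end, for the whole second after the job is handed in: The needle rests in the green band (1.50 to 2.17 rad, 9 to 13 N), the board bearing on the pack that lay in the press, the inner knob turned on past 1.15 rad to get there, both packs and the bystanders where they were (value of joint needle between 1.5 and 2.17 rad and value of joint fine_knob above 1.15 rad and (contact force between platen and kraft_pack between 7 and 15 N or contact force between platen and env_pack between 7 and 15 N)); the robot touches nothing.
It fails at once if the needle reaches the red: the pack is crushed (value of joint needle above 2.7 rad).
It fails at once if the outer knob alone presses the pack well beyond a light touch (value of joint needle above 1.1 rad and value of joint fine_knob below 0.55 rad).
It fails at once if a pack is shifted by more than 15 mm (distance of any of kraft_top, env_top from where it was at the start of the episode above 0.015 m).
It fails at once if a bystander is shifted by more than 20 mm (distance of any of stamp, tin, candle from where it was at the start of the episode above 0.02 m).
It also fails if it takes over 64 s, if anything falls off the work surface, if the arm or the gripper's body presses on something with over 40 N, if the wrist force passes 120 N, or if a joint passes its speed limit or range.

### The arm

A 6-joint arm with a two-finger parallel gripper is mounted at the origin on a cart in front of the work surface, level with it; the furniture and walls round the work are solid. World frame = base frame: x ahead of the robot, y to its left, z up, the work surface at z = 0. Lengths are in mm, angles in degrees, forces in N, time in s.
With the tool pointing down it reaches from about 350 to 850 mm from the base axis. Payload 8.1 kg.
Tool frame: the origin (TCP) lies midway between the tips of the shut fingers; the grasp point (between the pads) lies 19 mm behind it; x points along the fingers, y is the direction in which the jaws open and shut, and the axes are right-handed (so a half turn about x gives the same grasp; the last joint's range is limited). The gripper opens to 85 mm and grips with 20 to 120 N. Pads are 22 mm wide; open, the fingers measure 114 mm over their backs; the gripper's body (76 mm by 85 mm) begins 54 mm behind the grasp point. The pads swing forward as they close: fully open they stand 13 mm farther back than shut.
Start: joints at [-4.893, 7.471, 85.268, -0, 87.261, -4.893], TCP at [600.004, 0.022, 231.292] pointing down, gripper open.
Joint ranges: [-169.43, 169.43], [-51.17, 129.36], [1.28, 143.12], [-76.62, 256.62], [0, 156.53], [-152.29, 152.29]. Speed limits (degrees/s): [136.94, 136.94, 159.86, 180, 180, 180].

### API

Orientations are given as [roll, pitch, yaw] about the fixed x, y, z axes, in that order (R = Rz(yaw) Ry(pitch) Rx(roll)).
In Python, from bench import r gives the robot as it stands.
- The arm moves only by the tool move_arm, never from a script. Its argument "deltas" is a list of rows, each a list of 2 entries, a list of its own where there are three numbers: the shift along the tool's x, y, z in mm, then the turn about the tool's x in degrees. A call has 1 to 12 rows; each row is the pose to reach, as a shift and turn from the pose measured when the call began, along the tool's axes at that moment; what a row does not reach only later rows make up. A row lasts 1/8 s, in which the tool goes at most 62.5 mm and 10.7 degrees, less where a joint would pass 70% of its speed; a pose out of reach is approached as far as the arm can. A call with a gripper value outside its range is refused whole. "jaw" is the opening, from -1 (shut) to 1 (fully open), set as the call begins (left out, the last holds). The fingers move at their own pace and stop on an object; "squeeze" is the grip in N (left out, the last holds). Time passes only in rows, so rows that repeat a pose let the fingers close. It gives the time, the measured TCP pose, the force and the opening at its end, in the units of the state.
- r.sense(): the state, without advancing time (a new reading comes with each control period).
- r.snapshot(name): name is "scene" or "side" or "wrist"; returns (picture, depth): 420x560x3 uint8, red, green, blue; 420x560 float32, mm along the optical axis (not along the pixel's ray), 0 where there is no reading.
- r.get_calibration(name): a dict with "fovy" (degrees; the focal length in pixels is half the picture's height over the tangent of half this angle, whatever the lens; pixels are square), "cx", "cy" (the principal point, pixels), "position" and "attitude" of the camera in the world; the wrist camera has in their place "tool_from_camera" (4x4, takes a point from camera to tool coordinates, whose origin is the TCP and whose axes are the tool frame's). Camera axes: x right, y down, z forward; pixel columns grow to the right and rows downward; lengths in mm; the calibration is good to about 2 mm. The wrist camera is an equidistant fisheye: a pixel r from the principal point sees the ray r / f radians off the axis. A picture is of the moment at which its call begins: read the wrist's pose just before it. get_calibration takes no time and is no camera call.
- r.hand_in(): hands the job in, once; it reports no verdict.
The state is a dict: "time": time; "joint_pos": joint angles; "qd": joint speeds; "joint_efforts": joint torques, N m; "tool_pos": TCP position; "tcp_rot": TCP orientation; "ft_force": force on the tool from outside, world axes, zero at the start; "wrist_torque": the same for the moment, N m; "finger_gap": finger opening in mm.
Only numpy, scipy, OpenCV 4.12 (cv2) and the standard library are available. Lean on these libraries where they do the work, as an engineer would, in place of code of your own. Each camera call takes 0.05 s, during which the arm holds its last target. There are 200 camera calls.

## Working session

There is one attempt and no reset: what is moved stays moved. The work goes in short steps, Python scripts to look and compute and a tool call to move; the robot and the scene stay as the last step left them, time stands still between calls to the robot, and variables do not carry over. Pictures are saved under pics/ and viewed, about 8 in all and at most 12, crops included, and the job is handed in when it is done.

Besides the shell and the picture viewer there is one more tool, called after "Request:" by a JSON object that holds its "method" and its "body", one argument or row to a line. move_arm: Moves the arm, as the interface text tells. Its arguments: {"type":"object","properties":{"deltas":{"type":"array","items":{"type":"array"}},"jaw":{"type":"number"},"squeeze":{"type":"number"}},"required":["deltas"]}

```bash
mkdir -p pics; cat > h.py <<'E'
import numpy as np,cv2
from bench import r
def snap(n,f):
    s=r.sense();im,d=r.snapshot(n);np.savez('pics/'+f+'.npz',im=im,d=d,p=s['tool_pos'],o=s['tcp_rot']);cv2.imwrite('pics/'+f+'.png',im[...,::-1]);return im,d,s
E
ls; python3 - <<'E'
from h import *
for n in('scene','side','wrist'):
    snap(n,n+'0');print(n,r.get_calibration(n))
a=[cv2.imread(f'pics/{n}0.png') for n in('scene','side')]
print(r.sense())
E
```

```text
h.py
pics
scene {'fovy': 46.941066032404414, 'cx': 274.5046863709237, 'cy': 204.73100929005602, 'position': array([ -250.90785554, -1044.51178882,   840.11320703]), 'attitude': array([-1.19559609e+02,  8.80050638e-03, -3.80089554e+01])}
side {'fovy': 48.02634573470133, 'cx': 281.20002178373096, 'cy': 205.14167075463496, 'position': array([ 370.13051798, 1067.9636948 ,  762.12448004]), 'attitude': array([-120.5336567 ,   -0.58770396, -170.87580719])}
wrist {'fovy': 65.70646984690485, 'cx': 281.46153735847764, 'cy': 207.84833966102414, 'tool_from_camera': array([[-1.55251581e-04, -2.64242474e-01,  9.64456267e-01,
        -1.43339302e+02],
       [ 9.99999384e-01, -1.10118126e-03, -1.40729425e-04,
        -1.18992623e-01],
       [ 1.09922786e-03,  9.64455651e-01,  2.64242482e-01,
        -6.72183855e+01],
       [ 0.00000000e+00,  0.00000000e+00,  0.00000000e+00,
         1.00000000e+00]])}
{'time': 0.15, 'joint_pos': array([-4.89179382e+00,  7.50500698e+00,  8.53152837e+01,  1.14569552e-03,
        8.72608321e+01, -4.89277147e+00]), 'qd': array([-0.0582257 , -0.0794095 , -0.16554654, -0.09982829,  0.07385649,
        0.03532805]), 'joint_efforts': array([ 1.01583330e-03, -5.70061326e+01, -5.01160097e+01, -1.39109225e-04,
        9.69119486e-03, -7.10949371e-05]), 'tool_pos': array([5.99582139e+02, 7.86730905e-02, 2.30483856e+02]), 'tcp_rot': array([-95.70092515,  89.91886914, 174.29999694]), 'ft_force': array([ 0.35145811, -0.15599447, -0.93984914]), 'wrist_torque': array([0.00535908, 0.05668849, 0.04470878]), 'finger_gap': 85.36327904246113}
```

View pics/scene0.png

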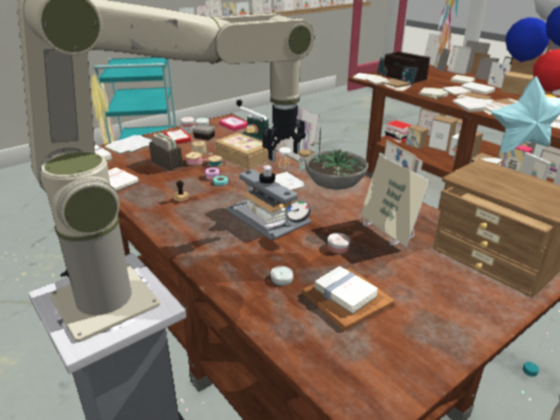

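View pics/wrist0.png

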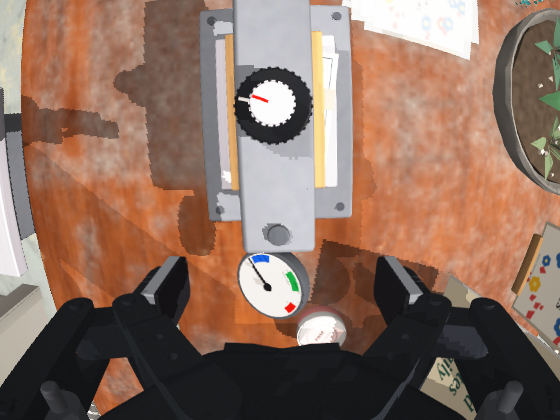

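The wrist picture shows the silver knob's top at about (273,103), the black outer knob around it and the dial at (272,285), needle near rest. In the scene picture the pack with the slate band lies on the wooden board at (345,290), so the envelope pack is in the press.

```bash
cat >> h.py <<'E'
from scipy.spatial.transform import Rotation as R
def rays(n,uv,p=None,o=None):
    c=r.get_calibration(n);uv=np.atleast_2d(np.float64(uv));f=210/np.tan(np.radians(c['fovy']/2));d=(uv-[c['cx'],c['cy']])/f
    if n=='wrist':
        t=np.linalg.norm(d,axis=1,keepdims=True);d=np.hstack([d*np.sin(t)/np.maximum(t,1e-9),np.cos(t)])
        Rt=R.from_euler('xyz',o,degrees=True).as_matrix();T=c['tool_from_camera'];return Rt@T[:3,3]+p,d@(Rt@T[:3,:3]).T
    return c['position'],np.hstack([d,np.ones((len(d),1))])@R.from_euler('xyz',c['attitude'],degrees=True).as_matrix().T
def plane(n,uv,z,p=None,o=None):
    c,d=rays(n,uv,p,o);return c+d*((z-c[2])/d[:,2])[:,None]
def bydepth(n,uv,D,p=None,o=None):
    c,d=rays(n,uv,p,o)
    if n=='wrist': R_=R.from_euler('xyz',o,degrees=True).as_matrix()@r.get_calibration(n)['tool_from_camera'][:3,:3];d=d/(d@R_[:,2:])
    return c+d*np.array([D[int(round(v)),int(round(u))] for u,v in uv])[:,None]
E
python3 - <<'E'
from h import *
z=np.load('pics/wrist0.npz');p,o,D=z['p'],z['o'],z['d'];im=z['im'];s=r.sense()
print(R.from_euler('xyz',o,degrees=True).as_matrix().round(3))
hsv=cv2.cvtColor(im,cv2.COLOR_RGB2HSV)
# outer knob: dark blob near (273,105)
m=((hsv[...,2]<70)).astype(np.uint8);m[180:]=0;m[:,:225]=0;m[:,325:]=0
ct=max(cv2.findContours(m,0,1)[0],key=cv2.contourArea);(u,v),rad=cv2.minEnclosingCircle(ct);print('black',u,v,rad,plane('wrist',[[u,v]],155,p,o))
m=(((hsv[...,2]>150)&(hsv[...,1]<40))).astype(np.uint8);m[:70]=0;m[140:]=0;m[:,:243]=0;m[:,305:]=0
ct=max(cv2.findContours(m,0,1)[0],key=cv2.contourArea);(u,v),rad=cv2.minEnclosingCircle(ct);print('silver',u,v,rad,plane('wrist',[[u,v]],183.5,p,o))
print(bydepth('wrist',[(273,103),(250,115),(300,122),(272,150),(272,270),(290,300),(278,60),(278,200),(245,220),(310,220),(225,210),(210,216),(200,16),(352,216),(328,100),(267,287)],D,p,o).round(1))
zs=np.load('pics/scene0.npz');print(bydepth('scene',[(267,172),(297,211),(345,285),(282,275),(339,242),(181,190)],zs['d']).round(1))
a=cv2.imread('pics/scene0.png')[140:250,210:360];b=cv2.imread('pics/side0.png');b=cv2.resize(b,(800,600))
cv2.imwrite('pics/c1.png',np.vstack([cv2.resize(a,(600,440),interpolation=3)]));
E
```

```text
[[-0.002  1.    -0.   ]
 [ 0.    -0.    -1.   ]
 [-1.    -0.002 -0.   ]]
black 272.6740417480469 105.26519012451172 39.20714569091797 [[593.48056959  77.82857056 155.        ]]
silver 268.88201904296875 102.37640380859375 26.249521255493164 [[592.10009843  78.16464418 183.5       ]]
[[594.5  77.8 183.5]
 [578.4  71.5 155.6]
 [611.6  66.6 156.2]
 [592.1  45.2 127.3]
 [590.4 -65.8 104.1]
 [607.  -93.7 111.7]
 [596.7 113.6 129.3]
 [596.5   6.4 128.4]
 [570.2 -10.  128. ]
 [621.9 -10.4 127. ]
 [533.2 -34.2  12.6]
 [514.7 -41.6  12.4]
 [507.6 192.5  13.8]
 [684.7 -45.2   0.7]
 [646.1  89.3  42.2]
 [585.5 -83.5 104.8]]
[[ 587.1   66.8  170.7]
 [ 582.4  -88.9  100.2]
 [ 489.4 -389.2   53.3]
 [ 414.8 -225.7   20.9]
 [ 640.5 -216.5   30.8]
 [ 426.7  364.6   34.3]]
```

View pics/side0.png

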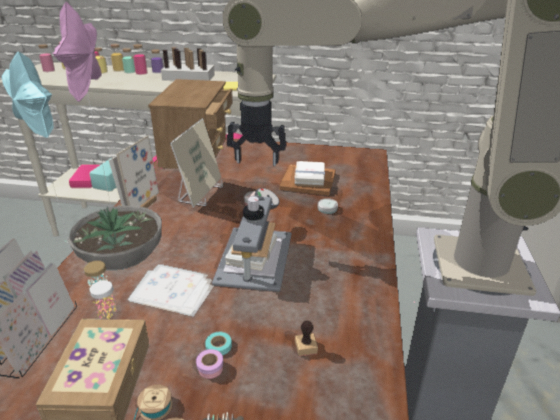

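The side view shows the knobs at about (254,203) and the slate-banded pack at the back, on the board. Ray and depth agree on the axis at (593.5, 78). Depth gives heights of 183.5, 155.6 and 127.5, as the text says. I'll move above the knob and look again.

Request:
{"method": "move_arm", "body": {
  "deltas": [
    [[0,-3,-39],-5],
    [[0,-6,-78],-10],
    [[15,-6,-78],-10],
    [[15,-6,-78],-10]
  ],
  "jaw": 1
}}

```text
time: 0.65
tool_pos: [592.3, 77.7, 213.2]
tcp_rot: [-94.1, 89.7, -174.1]
ft_force: [-1.5, 0.1, -0.6]
finger_gap: 85.2
```

```bash
python3 - <<'E'
from h import *
im,D,s=snap('wrist','wrist1');p,o=s['tool_pos'],s['tcp_rot'];print(p,o,s['joint_pos'][5],s['time'])
E
```

```text
[592.33931262  77.73456389 213.23001181] [ -94.07887435   89.70548786 -174.09848883] -7.40858517559705 0.65
```

View pics/wrist1.png

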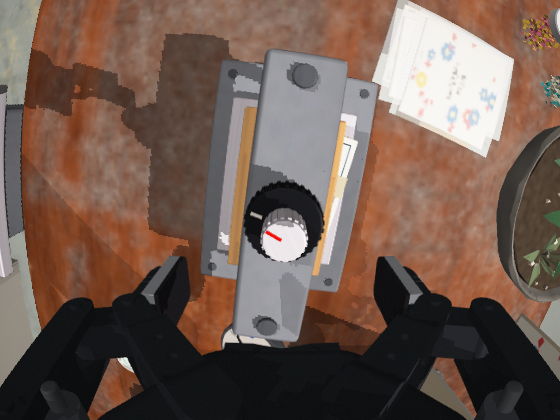

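The silver top is now at about (285,241), the black knob's rim is centred near (285,221), and the fingers stand clear on both sides.

```bash
python3 - <<'E'
from h import *
C=[]
for f,b in(('wrist0',(60,150,225,325)),('wrist1',(170,275,235,335))):
    z=np.load(f'pics/{f}.npz');p,o,D=z['p'],z['o'],z['d']
    vv,uu=np.mgrid[b[0]:b[1],b[2]:b[3]];uv=np.c_[uu.ravel(),vv.ravel()]
    P=bydepth('wrist',uv,D,p,o);
    for lo,hi in((180,188),(152,159)):
        k=(P[:,2]>lo)&(P[:,2]<hi);q=P[k][:,:2].astype(np.float32);c,rad=cv2.minEnclosingCircle(q);print(f,lo,k.sum(),np.round(c,1),round(rad,1),'medz',np.median(P[k,2]).round(1),uv[k].mean(0) if lo==180 else '')
        if lo==180:C.append(rays('wrist',[uv[k].mean(0)],p,o))
(c1,d1),(c2,d2)=C;A=np.c_[d1[0],-d2[0]];t=np.linalg.lstsq(A,c2-c1,rcond=None)[0];print('triang',c1+t[0]*d1[0],c2+t[1]*d2[0])
E
```

```text
wrist0 180 1612 [593.5  78.2] 14.0 medz 184.2 [271.21526055 102.66315136]
wrist0 152 3058 [593.5  78. ] 27.1 medz 155.7 
wrist1 180 1640 [593.4  78.1] 14.1 medz 184.0 [283.77560976 239.12317073]
wrist1 152 2729 [593.1  78.2] 27.2 medz 155.5 
triang [593.39720793  78.16598053 180.47873752] [593.33456478  78.15134298 180.47993314]
```

Request:
{"method": "move_arm", "body": {
  "deltas": [
    [[25,1,0],-3],
    [[50,1,0],-3],
    [[60,1,0],-3],
    [[60,1,0],-3],
    [[60,1,0],-3]
  ]
}}

```text
time: 1.32
tool_pos: [594.4, 77.2, 155.5]
tcp_rot: [-92.2, 89.9, -169.3]
ft_force: [0.4, -1.0, 0.2]
finger_gap: 85.2
```

Request:
{"method": "move_arm", "body": {
  "deltas": [
    [[12,-1,-1],0],
    [[24,-1,-1],0],
    [[25,-1,-1],0],
    [[25,-1,-1],0]
  ]
}}

```text
time: 1.82
tool_pos: [592.9, 78.0, 130.2]
tcp_rot: [-94.3, 89.8, -171.4]
ft_force: [-0.3, -0.2, 0.3]
finger_gap: 84.8
```

Request:
{"method": "move_arm", "body": {
  "deltas": [
    [[0,0,0],0],
    [[0,0,0],0],
    [[0,0,0],0],
    [[0,0,0],0],
    [[0,0,0],0],
    [[0,0,0],0]
  ],
  "jaw": -1,
  "squeeze": 45
}}

```text
time: 2.58
tool_pos: [593.5, 78.1, 130.9]
tcp_rot: [-91.9, 89.9, -169.0]
ft_force: [0.1, 0.6, 5.3]
finger_gap: 50.5
```

```bash
python3 - <<'E'
from h import *
s=r.sense();print(s)
for n in('scene','side'): snap(n,n+'1')
a=cv2.imread('pics/scene1.png')[160:240,220:340];b=cv2.imread('pics/side1.png')[170:290,205:305]
cv2.imwrite('pics/c1.png',np.hstack([cv2.resize(a,None,fx=4,fy=4,interpolation=2),cv2.resize(b,None,fx=2.6667,fy=2.6667,interpolation=2)]))
E
```

```text
{'time': 2.575, 'joint_pos': array([ 2.59454542e+00,  1.11721010e+01,  9.18251988e+01, -1.17208048e-02,
        7.70802208e+01, -1.03163579e+01]), 'qd': array([-0.02344256,  0.0118828 ,  0.02010211,  0.13715598, -0.02288724,
       -0.07603052]), 'joint_efforts': array([-3.54519607e-01, -5.45666850e+01, -4.46397328e+01, -2.31379042e-01,
        2.21704412e-01, -2.33499004e-04]), 'tool_pos': array([593.46432972,  78.07217172, 130.92140384]), 'tcp_rot': array([ -91.93572279,   89.92164231, -169.02219111]), 'ft_force': array([0.06661446, 0.63688822, 5.25683903]), 'wrist_torque': array([ 0.10801608, -0.12056337, -0.00461311]), 'finger_gap': 50.491678705701176}
```

View pics/c1.png

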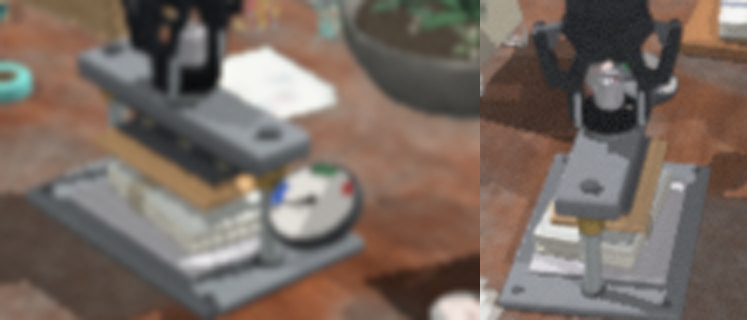

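The scene crop shows the knob held, a clear gap between board and pack, and the needle near rest. The side crop shows the fingers centred on the knob. I'll turn 40° and meanwhile write the dial reader.

Request:
{"method": "move_arm", "body": {
  "deltas": [
    [[0,0,0],8],
    [[0,0,0],16],
    [[0,0,0],24],
    [[0,0,0],32],
    [[0,0,0],40],
    [[0,0,0],40],
    [[0,0,0],40]
  ]
}}

```text
time: 3.55
tool_pos: [593.7, 78.0, 131.0]
tcp_rot: [-46.0, 89.9, -162.9]
ft_force: [1.6, 0.5, 2.3]
finger_gap: 50.7
```

```bash
cat >> h.py <<'E'
def dial(n,f,box,dbg=False):
    """needle reading: face plane from depth, rectify, find bands and dark needle"""
    z=np.load(f'pics/{f}.npz');im,D,p,o=z['im'],z['d'],z['p'],z['o'];x0,y0,x1,y1=box
    vv,uu=np.mgrid[y0:y1,x0:x1];uv=np.c_[uu.ravel(),vv.ravel()];P=bydepth(n,uv,D,p,o)
    c=im[y0:y1,x0:x1].reshape(-1,3);h=cv2.cvtColor(im,cv2.COLOR_RGB2HSV)[y0:y1,x0:x1].reshape(-1,3)
    w=((h[:,1]<45)&(h[:,2]>130)&(D[y0:y1,x0:x1].ravel()>0)&(P[:,2]>60-30)&(P[:,2]<125)).reshape(y1-y0,x1-x0).astype(np.uint8)
    k,l,st,_=cv2.connectedComponentsWithStats(w);w=(l==1+np.argmax(st[1:,4])).ravel()
    ct=cv2.findContours(w.reshape(y1-y0,-1).astype(np.uint8),0,1)[0];hull=cv2.convexHull(np.vstack(ct))
    ins=np.zeros((y1-y0,x1-x0),np.uint8);cv2.fillConvexPoly(ins,hull,1);ins=ins.ravel()>0
    A=P[ins];m=np.median(A,0);A=A[np.abs(A-m).max(1)<45];m=A.mean(0);nrm=np.linalg.svd(A-m)[2][2];nrm*=np.sign(nrm[2])
    C,d=rays(n,uv,p,o);Q=C+d*(((m-C)@nrm)/(d@nrm))[:,None]
    ex=np.cross([0,1,0],nrm);ex/=np.linalg.norm(ex);ey=np.cross(nrm,ex);q=np.c_[(Q-m)@ex,(Q-m)@ey]
    (cx,cy),rad=cv2.minEnclosingCircle(q[ins].astype(np.float32));q-=[cx,cy];rr=np.hypot(*q.T);th=-np.arctan2(q[:,1],q[:,0])  # clockwise
    band=ins|(rr<34)
    a=lambda k:np.angle(np.exp(1j*th[k]).mean())
    sat=(h[:,1]>90)&(rr<34)&(rr>12);B,G,Rd=[sat&k for k in((h[:,0]>95)&(h[:,0]<135),(h[:,0]>40)&(h[:,0]<90),((h[:,0]<10)|(h[:,0]>170)))]
    nd=(h[:,2]<100)&(h[:,1]<110)&(rr>7)&(rr<22)
    wt=lambda x:(x+.6)%(2*np.pi)-.6
    tb,tg=a(B),a(G);print(f,'centre',m.round(0),'rad',round(rad,1),'n',nrm.round(2),'counts',B.sum(),G.sum(),Rd.sum(),nd.sum())
    print('  needle from blue %.2f, from green %.2f (sd %.2f); blue-green %.2f (1.41)'%(.425+np.angle(np.exp(1j*(a(nd)-tb))),1.835+np.angle(np.exp(1j*(a(nd)-tg))),np.sqrt(max(0,1-abs(np.exp(1j*th[nd]).mean())**2)),(tg-tb)%(2*np.pi)))
E
python3 - <<'E'
from h import *
dial('wrist','wrist0',(225,240,320,330))
dial('scene','scene1',(280,195,315,225))
snap('scene','scene2');snap('wrist','wrist2');print(r.sense()['joint_pos'][5],r.sense()['tool_pos'],r.sense()['wrist_torque'])
dial('scene','scene2',(280,195,315,225))
E
```

```text
wrist0 centre [587. -83. 102.] rad 35.3 n [-0.48 -0.02  0.88] counts 113 122 70 26
  needle from blue -0.11, from green -0.10 (sd 0.06); blue-green 1.40 (1.41)
scene1 centre [585. -86. 102.] rad 36.6 n [-0.47 -0.    0.88] counts 10 0 4 0
  needle from blue nan, from green nan (sd 0.00); blue-green nan (1.41)
29.569793845180985 [593.64544762  78.03917068 130.9516899 ] [ 0.0110016  -0.47554982 -0.08281986]
scene2 centre [585. -86.  94.] rad 36.1 n [-0.48  0.    0.87] counts 9 0 4 0
  needle from blue nan, from green nan (sd 0.00); blue-green nan (1.41)h.py:32: RuntimeWarning: Mean of empty slice.
  a=lambda k:np.angle(np.exp(1j*th[k]).mean())
  ret = ret.dtype.type(ret / rcount)
h.py:37: RuntimeWarning: Mean of empty slice.
  print('  needle from blue %.2f, from green %.2f (sd %.2f); blue-green %.2f (1.41)'%(.425+np.angle(np.exp(1j*(a(nd)-tb))),1.835+np.angle(np.exp(1j*(a(nd)-tg))),np.sqrt(max(0,1-abs(np.exp(1j*th[nd]).mean())**2)),(tg-tb)%(2*np.pi)))
```

View pics/wrist2.png

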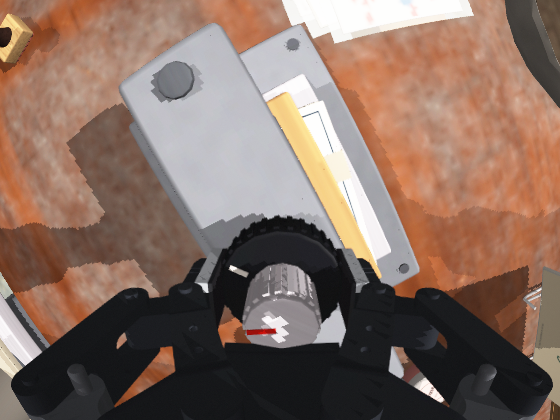

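The wrist view shows both knob and fingers moving together. The yellow board edge lies at about (320,180) with the white pack beside it at (340,160). The dial is still hidden. I'll estimate the gap left from depth.

```bash
python3 - <<'E'
from h import *
z=np.load('pics/wrist2.npz');p,o,D,im=z['p'],z['o'],z['d'],z['im']
vv,uu=np.mgrid[80:270,265:410];uv=np.c_[uu.ravel(),vv.ravel()];P=bydepth('wrist',uv,D,p,o);h=cv2.cvtColor(im,cv2.COLOR_RGB2HSV)[80:270,265:410].reshape(-1,3)
y=(h[:,0]>15)&(h[:,0]<28)&(h[:,1]>110);w=(h[:,1]<50)&(h[:,2]>180)
print('board',np.percentile(P[y,2],[10,25,50,75,90]).round(1),'white',np.histogram(P[w,2],bins=np.arange(10,60,2)))
E
```

```text
board [64.4 64.8 65.3 65.7 66.1] white (array([ 338,  542,   22,  115, 1547,  251,    2,   12,    0,    0,    0,
          0,    0,    1,   36, 1593,  737,    3,    0,    0,    0,    0,
          0,    0]), array([10, 12, 14, 16, 18, 20, 22, 24, 26, 28, 30, 32, 34, 36, 38, 40, 42,
       44, 46, 48, 50, 52, 54, 56, 58]))
```

The board's underside is at about 56.3 mm and the pack top at 41.7 mm, so 14.6 mm or about 84° remains. I'll turn 60° more and measure again.

Request:
{"method": "move_arm", "body": {
  "deltas": [
    [[0,0,0],9],
    [[0,0,0],18],
    [[0,0,0],27],
    [[0,0,0],36],
    [[0,0,0],45],
    [[0,0,0],54],
    [[0,0,0],60],
    [[0,0,0],60],
    [[0,0,0],60]
  ]
}}

```text
time: 4.78
tool_pos: [593.8, 77.8, 131.0]
tcp_rot: [41.8, 90.0, -135.0]
ft_force: [2.8, -1.4, 0.3]
finger_gap: 50.4
```

```bash
python3 - <<'E'
from h import *
im,D,s=snap('wrist','wrist3');p,o=s['tool_pos'],s['tcp_rot'];print(s['joint_pos'][5],p,s['wrist_torque'],s['ft_force'])
vv,uu=np.mgrid[0:420,0:560];uv=np.c_[uu.ravel(),vv.ravel()];P=bydepth('wrist',uv,D,p,o);h=cv2.cvtColor(im,cv2.COLOR_RGB2HSV).reshape(-1,3)
k=(P[:,0]>625)&(P[:,0]<665)&(P[:,1]>10)&(P[:,1]<150)
y=k&(h[:,0]>15)&(h[:,0]<28)&(h[:,1]>110);w=k&(h[:,1]<50)&(h[:,2]>170)&(P[:,2]>30)
print('board',np.percentile(P[y,2],[10,25,50,75,90]).round(1),'white',np.percentile(P[w,2],[10,50,90]).round(1),w.sum())
E
```

```text
89.40605157993718 [593.80955247  77.76752202 130.9617772 ] [-0.25685975 -0.54985378 -0.1847686 ] [ 2.84091456 -1.38253835  0.2787366 ]
board [53.8 54.3 54.8 55.2 55.6] white [40.7 41.7 42.8] 2952
```

View pics/wrist3.png

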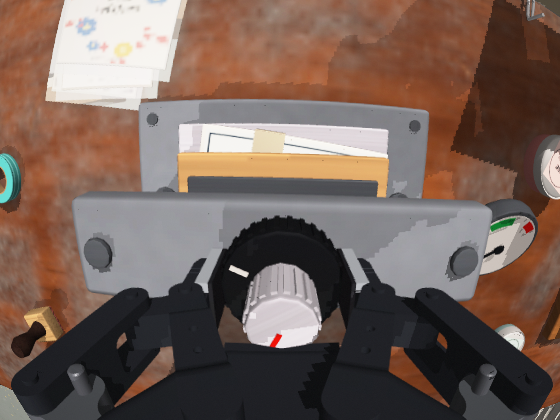

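The dial shows only partly at (510,240). About 4.1 mm remains, roughly 23° to contact. I'll turn 18° and look again.

Request:
{"method": "move_arm", "body": {
  "deltas": [
    [[0,0,0],7],
    [[0,0,0],14],
    [[0,0,0],18],
    [[0,0,0],18],
    [[0,0,0],18]
  ]
}}

```text
time: 5.45
tool_pos: [593.8, 77.7, 131.0]
tcp_rot: [63.4, 89.9, -131.3]
ft_force: [3.2, -2.3, 1.3]
finger_gap: 50.3
```

```bash
cat >> h.py <<'E'
def look(f):
    im,D,s=snap('wrist',f);p,o=s['tool_pos'],s['tcp_rot'];print(s['time'],s['joint_pos'][5],p,s['wrist_torque'],s['ft_force'])
    vv,uu=np.mgrid[0:420,0:560];uv=np.c_[uu.ravel(),vv.ravel()];P=bydepth('wrist',uv,D,p,o);h=cv2.cvtColor(im,cv2.COLOR_RGB2HSV).reshape(-1,3)
    k=(P[:,0]>625)&(P[:,0]<665)&(P[:,1]>10)&(P[:,1]<150)
    y=k&(h[:,0]>15)&(h[:,0]<28)&(h[:,1]>110);w=k&(h[:,1]<50)&(h[:,2]>170)&(P[:,2]>30)
    print('board',np.percentile(P[y,2],[10,50,90]).round(1),'white',np.percentile(P[w,2],[10,50,90]).round(1))
    kd=(np.abs(P[:,0]-587)<38)&(np.abs(P[:,1]+83)<38)&(P[:,2]>55)&(P[:,2]<125);u=uv[kd];print('dial px',u.min(0),u.max(0),len(u));b=(*u.min(0),*(u.max(0)+1))
    dial('wrist',f,b);return b
E
python3 - <<'E'
from h import *
b=look('wrist4');snap('scene','scene4')
im=cv2.imread('pics/wrist4.png')[b[1]:b[3],b[0]:b[2]];a=cv2.imread('pics/scene4.png')[190:235,275:320]
cv2.imwrite('pics/c4.png',np.hstack([cv2.resize(im,(380,380),interpolation=2),cv2.resize(a,(380,380),interpolation=2)]))
E
```

```text
5.45 107.30623059224551 [593.8217844   77.69932464 130.98060732] [-0.26368838 -0.43993927 -0.19011018] [ 3.24948609 -2.26814255  1.27902775]
board [50.8 51.7 52.6] white [40.7 41.7 42.8]
dial px [474 126] [539 215] 3676
wrist4 centre [591. -89.  83.] rad 34.8 n [-0.48 -0.02  0.88] counts 0 177 93 48
  needle from blue nan, from green -0.54 (sd 0.59); blue-green nan (1.41)h.py:32: RuntimeWarning: Mean of empty slice.
  a=lambda k:np.angle(np.exp(1j*th[k]).mean())
  ret = ret.dtype.type(ret / rcount)
```

View pics/c4.png

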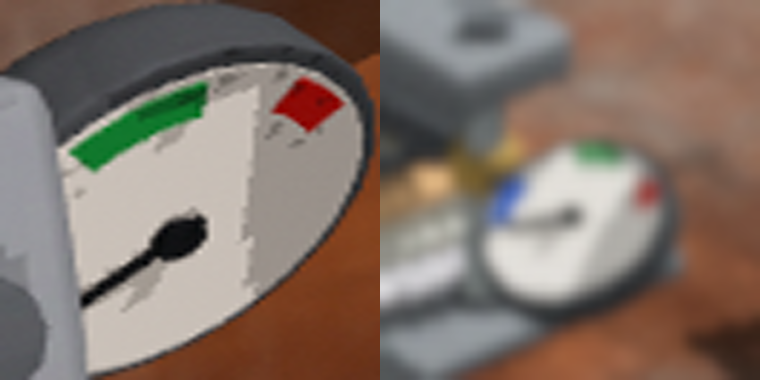

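The close crop shows the needle at rest (hub at crop (180,238), pointing lower left), and the scene crop agrees. About 1 mm of gap remains. I'll make the reader use the hub and the rest direction from the first view, and turn 8° on.

Request:
{"method": "move_arm", "body": {
  "deltas": [
    [[0,0,0],3],
    [[0,0,0],6],
    [[0,0,0],8],
    [[0,0,0],8],
    [[0,0,0],8]
  ]
}}

```text
time: 6.18
tool_pos: [593.8, 77.6, 131.0]
tcp_rot: [67.6, 89.9, -135.1]
ft_force: [2.0, -2.1, 1.7]
finger_gap: 50.5
```

```bash
cat >> h.py <<'E'
N=np.array([-.48,-.02,.88]);N/=np.linalg.norm(N);EX=np.cross([0,1,0],N);EX/=np.linalg.norm(EX);EY=np.cross(N,EX)
def dial(n,f,box,save=False):
    z=np.load(f'pics/{f}.npz');im,D,p,o=z['im'],z['d'],z['p'],z['o'];x0,y0,x1,y1=box
    vv,uu=np.mgrid[y0:y1,x0:x1];uv=np.c_[uu.ravel(),vv.ravel()];P=bydepth(n,uv,D,p,o)
    # plane offset along N at the face: dominant level
    hh=cv2.cvtColor(im,cv2.COLOR_RGB2HSV)[y0:y1,x0:x1].reshape(-1,3);w=(hh[:,1]<60)&(hh[:,2]>130)&(D[y0:y1,x0:x1].ravel()>0)&(np.abs(P[:,1]+86)<34)
    e=(P@N)[w];H,b=np.histogram(e,bins=np.arange(e.min(),e.max()+2,1));off=np.median(e[np.abs(e-b[H.argmax()]-.5)<3])
    C,d=rays(n,uv,p,o);Q=C+d*((off-C@N)/(d@N))[:,None];c0=np.array([587,-84]);zc=(off-N[:2]@c0)/N[2];m=np.array([*c0,zc])
    q=(np.c_[(Q-m)@EX,-(Q-m)@EY]*4+200).astype(np.float32)   # rows down = -EY
    Hm=cv2.findHomography(q,uv.astype(np.float32))[0];W=cv2.warpPerspective(im,Hm,(400,400),flags=cv2.INTER_CUBIC|cv2.WARP_INVERSE_MAP)
    h=cv2.cvtColor(W,cv2.COLOR_RGB2HSV).astype(int);dk=((h[...,2]<110)&(h[...,1]<140)).astype(np.uint8)
    Y,X=np.mgrid[:400,:400];dk[np.hypot(X-200,Y-200)>110]=0
    core=cv2.morphologyEx(dk,cv2.MORPH_OPEN,cv2.getStructuringElement(2,(19,19)));core[np.hypot(X-200,Y-200)>50]=0
    hx,hy=X[core>0].mean(),Y[core>0].mean();rr=np.hypot(X-hx,Y-hy)/4;th=np.arctan2(Y-hy,X-hx)
    a=lambda k:np.angle(np.exp(1j*th[k]).mean()) if k.any() else np.nan
    s=(h[...,1]>110)&(rr<33)&(rr>13);B=a(s&(h[...,0]>95)&(h[...,0]<135));G=a(s&(h[...,0]>40)&(h[...,0]<90))
    k=(dk>0)&(rr>6)&(rr<18);nd=np.array([np.median(th[k])]) if k.any() else [np.nan]
    an=a(k);wr=lambda x:(x+2)%(2*np.pi)-2
    cv2.imwrite(f'pics/r_{f}.png',W[...,::-1]);print(f,'zc %.1f hub %.0f %.0f n%d angle %.2f | blue %.2f green %.2f | needle via blue %.2f via green %.2f'%(zc,hx,hy,k.sum(),an,B,G,.425+wr(an-B),1.835+wr(an-G)+0))
E
python3 - <<'E'
from h import *
dial('wrist','wrist0',(225,240,320,330));dial('wrist','wrist4',(474,126,540,216))
try: look('wrist5')
except Exception as e: print(e)
snap('scene','scene5')
import os
for f in('scene1','scene4','scene5'):
    try: dial('scene',f,(280,193,318,230))
    except Exception as e: print(f,e)
cv2.imwrite('pics/c5.png',np.hstack([cv2.resize(cv2.imread(f'pics/r_{f}.png'),(260,260)) for f in('wrist0','wrist5','scene5') if os.path.exists(f'pics/r_{f}.png')]))
E
```

```text
wrist0 zc 102.3 hub 190 211 n458 angle -2.20 | blue -1.79 green -0.46 | needle via blue 0.02 via green 0.10
wrist4 zc 81.3 hub 187 213 n790 angle -2.14 | blue -2.19 green -0.46 | needle via blue 0.47 via green 0.16
6.175 115.30402299513638 [593.79382994  77.63304452 130.97621669] [-0.27512566 -0.36412143 -0.24777287] [ 1.97917509 -2.08812645  1.69357664]
board [49.4 50.3 51.2] white [40.7 41.8 42.9]
dial px [462  94] [532 188] 4104
wrist5 zc 79.9 hub 187 212 n768 angle -2.15 | blue -2.18 green -0.46 | needle via blue 0.46 via green 0.14
scene1 zc 102.4 hub nan nan n0 angle nan | blue nan green nan | needle via blue nan via green nan
scene4 zc 81.9 hub nan nan n0 angle nan | blue nan green nan | needle via blue nan via green nan
scene5 zc 80.8 hub nan nan n0 angle nan | blue nan green nan | needle via blue nan via green nanh.py:59: RuntimeWarning: Mean of empty slice.
  hx,hy=X[core>0].mean(),Y[core>0].mean();rr=np.hypot(X-hx,Y-hy)/4;th=np.arctan2(Y-hy,X-hx)
  ret = ret.dtype.type(ret / rcount)
```

View pics/c5.png

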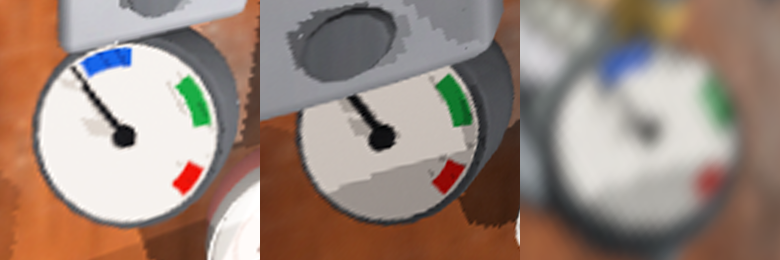

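The rectified dial reads well: hub, bands and needle are all clear, and the needle is still at rest (-2.15 against -2.14 before). I'll go on in 3° steps.

Request:
{"method": "move_arm", "body": {
  "deltas": [
    [[0,0,0],1.5],
    [[0,0,0],3],
    [[0,0,0],3],
    [[0,0,0],3]
  ]
}}

```text
time: 6.78
tool_pos: [593.8, 77.6, 131.0]
tcp_rot: [71.3, 90.0, -134.4]
ft_force: [2.9, -2.5, 1.7]
finger_gap: 50.5
```

```bash
python3 -c "
from h import *
look('wrist6')"
```

```text
6.775 118.3223894050184 [593.83261181  77.62112684 131.00847287] [-0.2994283  -0.42129002 -0.22722812] [ 2.92678133 -2.46020489  1.71318674]
board [49.4 50.4 51.3] white [40.7 41.8 42.9]
dial px [457  82] [528 177] 4271
wrist6 zc 79.4 hub 189 212 n747 angle -1.97 | blue -1.97 green -0.46 | needle via blue 0.43 via green 0.33
```

Contact: the board has stopped and the needle has moved by about 0.17. I'll turn 2.5° more, to about 0.4.

Request:
{"method": "move_arm", "body": {
  "deltas": [
    [[0,0,0],1.3],
    [[0,0,0],2.5],
    [[0,0,0],2.5],
    [[0,0,0],2.5]
  ]
}}

```text
time: 7.32
tool_pos: [593.8, 77.6, 131.0]
tcp_rot: [66.5, 90.0, -141.8]
ft_force: [3.3, -1.9, 2.2]
finger_gap: 50.7
```

```bash
python3 -c "
from h import *
look('wrist7')"
```

```text
7.325 120.82248586382549 [593.80133533  77.64193997 130.97775657] [-0.29301379 -0.39380332 -0.19227712] [ 3.29936054 -1.86345018  2.22960934]
board [49.4 50.3 51.2] white [40.8 41.7 42.9]
dial px [453  72] [525 169] 4423
wrist7 zc 78.9 hub 186 213 n739 angle -1.69 | blue -1.76 green -0.46 | needle via blue 0.50 via green 0.61
```

Needle about 0.45–0.6, inside the blue. I'll let go, rise and check.

Request:
{"method": "move_arm", "body": {
  "deltas": [
    [[0,0,0],0],
    [[0,0,0],0],
    [[0,0,0],0],
    [[0,0,0],0],
    [[0,0,0],0],
    [[-40,0,0],0],
    [[-75,0,0],0],
    [[-75,0,0],0],
    [[-75,0,0],0]
  ],
  "jaw": 1
}}

```text
time: 8.5
tool_pos: [593.7, 77.7, 205.6]
tcp_rot: [57.0, 89.9, -151.3]
ft_force: [-0.7, -0.3, -0.3]
finger_gap: 84.9
```

```bash
python3 -c "
from h import *
look('wrist8')"
```

```text
8.5 120.82128682804786 [593.67173963  77.69559339 205.55736265] [-0.01789592  0.03159067 -0.00282196] [-0.65630089 -0.25020812 -0.31343668]
board [49.4 50.4 51.4] white [ 40.9  42.  250.5]
dial px [408  80] [473 158] 3619
wrist8 zc 78.9 hub 189 205 n633 angle -1.74 | blue -1.79 green -0.43 | needle via blue 0.48 via green 0.53
```

The needle stays at about 0.48 after release, so the touch stage is done. Next I'll swing the wrist back 106° above the knob.

Request:
{"method": "move_arm", "body": {
  "deltas": [
    [[0,0,0],-10],
    [[0,0,0],-20],
    [[0,0,0],-30],
    [[0,0,0],-40],
    [[0,0,0],-50],
    [[0,0,0],-60],
    [[0,0,0],-70],
    [[0,0,0],-80],
    [[0,0,0],-90],
    [[0,0,0],-100],
    [[0,0,0],-106],
    [[0,0,0],-106]
  ]
}}

```text
time: 10.05
tool_pos: [592.3, 77.6, 203.0]
tcp_rot: [-69.7, 89.7, -172.0]
ft_force: [-0.1, -0.1, -0.4]
finger_gap: 85.4
```

Request:
{"method": "move_arm", "body": {
  "deltas": [
    [[15,0,0],0],
    [[30,0,0],0],
    [[44,0,0],0],
    [[44,0,0],0],
    [[44,0,0],0]
  ]
}}

```text
time: 10.68
tool_pos: [592.3, 77.5, 159.3]
tcp_rot: [-68.8, 89.7, -171.2]
ft_force: [0.1, 0.2, 0.7]
finger_gap: 85.6
```

Request:
{"method": "move_arm", "body": {
  "deltas": [
    [[0,1,-0.8],0],
    [[0,1,-0.8],0],
    [[0,1,-0.8],0]
  ]
}}

```text
time: 11.05
tool_pos: [593.6, 78.2, 159.6]
tcp_rot: [-68.8, 89.8, -171.1]
ft_force: [0.2, 0.0, 0.1]
finger_gap: 85.0
```

Request:
{"method": "move_arm", "body": {
  "deltas": [
    [[0,0,0],0],
    [[0,0,0],0],
    [[0,0,0],0],
    [[0,0,0],0],
    [[0,0,0],0],
    [[0,0,0],0],
    [[0,0,0],0],
    [[0,0,0],0]
  ],
  "jaw": -1,
  "squeeze": 40
}}

```text
time: 12.05
tool_pos: [593.6, 78.2, 159.7]
tcp_rot: [-68.9, 89.7, -171.2]
ft_force: [-2.5, -0.4, 2.8]
finger_gap: 24.7
```

```bash
python3 -c "
from h import *
im,D,s=snap('wrist','wrist9');print(s['joint_pos'][5],s['tool_pos'],s['wrist_torque'],s['ft_force'])"
```

```text
14.922275049090457 [593.60629713  78.16393862 159.74551988] [0.00665567 0.37892811 0.00519306] [-2.47580538 -0.38578194  2.75465877]
```

View pics/wrist9.png

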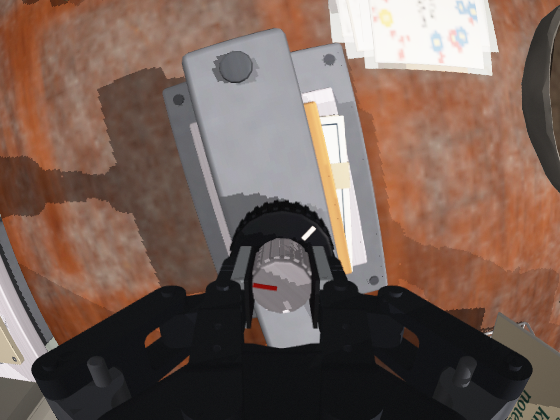

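The fingers hold the silver knob at (282,275), and the black knob is free below. I'll turn 70° and check the dial.

Request:
{"method": "move_arm", "body": {
  "deltas": [
    [[0,0,0],9],
    [[0,0,0],18],
    [[0,0,0],27],
    [[0,0,0],36],
    [[0,0,0],45],
    [[0,0,0],54],
    [[0,0,0],63],
    [[0,0,0],70],
    [[0,0,0],70],
    [[0,0,0],70]
  ]
}}

```text
time: 13.35
tool_pos: [593.9, 77.9, 159.8]
tcp_rot: [7.7, 89.8, -164.5]
ft_force: [1.3, -1.4, 2.2]
finger_gap: 24.5
```

```bash
python3 -c "
from h import *
look('wrist10')"
```

```text
13.35 84.76888076051273 [593.90195666  77.88502756 159.79861748] [-0.32167819 -0.17660774 -0.01524774] [ 1.25857869 -1.43437892  2.23590857]
board [51.1 52.1 53.1] white [42.6 43.6 44.8]
dial px [452 204] [508 272] 2499
wrist10 zc 79.0 hub 189 208 n444 angle -0.89 | blue -0.90 green -0.44 | needle via blue 0.44 via green 1.39
```

The needle is at about 1.35, as expected. I'll turn 35° more.

Request:
{"method": "move_arm", "body": {
  "deltas": [
    [[0,0,0],8],
    [[0,0,0],16],
    [[0,0,0],24],
    [[0,0,0],32],
    [[0,0,0],35],
    [[0,0,0],35],
    [[0,0,0],35]
  ]
}}

```text
time: 14.28
tool_pos: [593.9, 77.7, 159.8]
tcp_rot: [46.6, 89.8, -160.4]
ft_force: [0.5, -2.9, 1.4]
finger_gap: 24.7
```

```bash
python3 -c "
from h import *
look('wrist11')"
```

```text
14.275 119.68412508902045 [593.90480277  77.68750466 159.78452687] [-0.3648485  -0.03268916  0.01845344] [ 0.48992034 -2.93431505  1.44160001]
board [52.1 53.1 54. ] white [43.5 44.5 45.8]
dial px [434  80] [504 168] 4128
wrist11 zc 79.0 hub 187 208 n477 angle -0.44 | blue -0.45 green -0.44 | needle via blue 0.44 via green 1.83
```

Needle at 1.83, the middle of the green. I'll release, rise and verify.

Request:
{"method": "move_arm", "body": {
  "deltas": [
    [[0,0,0],0],
    [[0,0,0],0],
    [[0,0,0],0],
    [[0,0,0],0],
    [[0,0,0],0],
    [[-30,0,0],0],
    [[-60,0,0],0],
    [[-60,0,0],0],
    [[-60,0,0],0]
  ],
  "jaw": 1
}}

```text
time: 15.45
tool_pos: [593.9, 77.7, 219.2]
tcp_rot: [44.8, 89.7, -162.3]
ft_force: [-0.1, -0.3, -0.8]
finger_gap: 85.2
```

```bash
python3 -c "
from h import *
look('wrist12');snap('scene','scene12')
a,b=[cv2.imread(f'pics/{n}.png') for n in('r_wrist12','scene12')]
cv2.imwrite('pics/c12.png',np.hstack([a,cv2.resize(b,(400,400))]))
z0=np.load('pics/scene0.npz')
print(bydepth('scene',[(345,285),(282,275),(339,242),(181,190)],np.load('pics/scene12.npz')['d']).round(1))"
```

```text
15.45 119.70310941876915 [593.9246028   77.72889056 219.18620497] [-0.01154685  0.01911275  0.01789068] [-0.10334066 -0.3213204  -0.79153686]
board [52.1 53.1 54.1] white [ 43.5  44.7 262.2]
dial px [403  85] [467 159] 3391
wrist12 zc 79.0 hub 189 207 n444 angle -0.46 | blue -1.76 green -0.45 | needle via blue 1.72 via green 1.82
[[ 491.8 -387.    50.7]
 [ 414.7 -225.9   21.1]
 [ 641.1 -215.9   30.2]
 [ 421.2  353.3   40.8]]
```

View pics/c12.png

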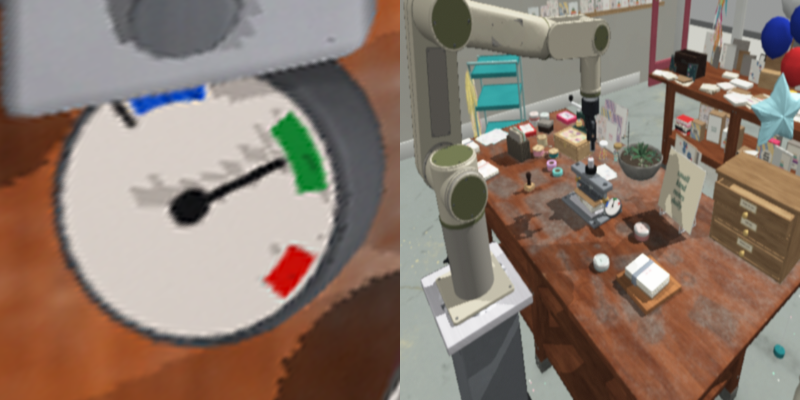

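The needle rests in mid-green, the gripper is clear and everything is in place. Handing in.

```bash
python3 -c "
from h import *
print(r.hand_in())"
```

```text
the job is handed in; nothing more can be done
None
```

The job is handed in at about 15.5 s of the allowed 64 s, with the needle resting mid-green. No verdict is reported.

- **Outer knob:** I wound it down about 131° until the board just touched the envelope pack. After I let go, the needle read 0.48 to 0.53, inside the blue band.
- **Inner knob:** I turned it alone by about 105° (1.83 rad). With the gripper open and raised clear, the needle read 1.72 by the blue band and 1.82 by the green, both inside the green band (1.50 to 2.17).
- **Surroundings:** In the last scene picture the packs, stamp, tin and candle look unmoved. For the slate-banded pack, the tin and the candle, depth at the same pixels agrees to about 3 mm. The stamp differed by about 11 mm; its narrow handle makes that pixel unreliable, and the arm never went near it.

**Checks that disagreed:**
- My dial reader carried an offset of about 0.1 rad at rest, so I judged the light touch by the change from rest.
- Its blue-band readings were wrong while the bridge hid that band, so I ignored them there.
- Two-view triangulation put the silver knob's top at 180.5 mm, against 184 mm by depth and 183.5 mm in the text. The grip did not depend on that difference.

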